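# Gauge a spacer and clamp it in the bay that fits

### The arm

A 7-joint arm with a two-finger parallel gripper is mounted at the origin on the work surface. World frame = base frame: x ahead of the robot, y to its left, z up, the work surface at z = 0. Lengths are in m, angles in rad, forces in N, time in s.
With the tool pointing down it reaches from about 0.4 to 0.875 m from the base axis. Payload 6.5 kg.
Tool frame: the origin (TCP) lies on the centre line of the jaws, within the pads' length; the fingertips stand 8 mm ahead of it and the grasp point (between the pads) lies 11 mm behind it; y points along the fingers, x is the direction in which the jaws open and shut, and the axes are right-handed (so a half turn about y gives the same grasp; the last joint's range is limited). The gripper opens to 88 mm and grips with 3 to 60 N. Pads are 18 mm wide; open, the fingers measure 123 mm over their backs; the gripper's body (75 mm by 187 mm) begins 45 mm behind the grasp point.
Start: joints at [1.123, 0.536, -0.004, 1.538, 0.003, 1.067, -0.071], TCP at [0.242, -0.603, 0.247] pointing down, gripper open.
Joint ranges: [-2.7, 2.7], [-0.37, 2.16], [-1.27, 1.26], [0.24, 2.4], [-1.31, 4.45], [0.19, 1.91], [-2.76, 2.76]. Speed limits (rad/s): [2.39, 2.39, 3.14, 3.14, 3.14, 3.14, 3.14].

### API

Orientations are given as a rotation vector (axis times angle).
In Python, from bench import state, get_image, camera_params, finish_job gives the robot as it stands.
- The arm moves only by the tool play_rows, never from a script. Its argument "commands" is a list of rows, each a list of 7 numbers: the turn, a rotation vector about the tool's x, y, z in degrees, then the shift along the tool's x, y, z in m, then the opening, from 0 (shut) to 1 (fully open). A call has 1 to 12 rows; each row is the pose to reach, as a shift and turn from the pose commanded when the call began, along the tool's axes at that moment; what a row does not reach only later rows make up. A row lasts 1/12 s, in which the tool goes at most 41.7 mm and 7.16 degrees, less where a joint would pass 70% of its speed; a pose out of reach is approached as far as the arm can. A call with a gripper value outside its range is refused whole. The fingers move at their own pace and stop on an object; "newtons" is the grip in N (left out, the last holds). Time passes only in rows, so rows that repeat a pose let the fingers close. It gives the time, the measured TCP pose, the force and the opening at its end, in the units of the state.
- state(): the state, without advancing time (a new reading comes with each control period).
- get_image(name): name is "scene" or "top" or "wrist"; returns (picture, depth): 420x560x3 uint8, red, green, blue; 420x560 float32, m along the optical axis (not along the pixel's ray), 0 where there is no reading.
- camera_params(name): a dict with "fx", "fy", "cx", "cy" (pixels), "eye" and "attitude" of the camera in the world. Camera axes: x right, y up, looking along -z (the intrinsics and any distortion apply to the point x, -y, -z); pixel columns grow to the right and rows downward; lengths in m; the calibration is good to about 2 mm. The wrist camera is an equidistant fisheye: a pixel r from the principal point sees the ray r / f radians off the axis. A picture is of the moment at which its call begins: read the wrist's pose just before it. camera_params takes no time and is no camera call; for the wrist camera it gives the pose at the moment of the call.
- finish_job(): hands the job in, once; it reports no verdict.
The state is a dict: "t": time; "joint_positions": joint angles; "joint_vel": joint speeds; "tau": joint torques, N m; "position": TCP position; "tool_rot": TCP orientation; "ft_force": force on the tool from outside, world axes, zero at the start; "wrist_torque": the same for the moment, N m; "finger_gap": opening from 0.0 (shut) to 1.0 (fully open).
Only numpy, scipy, OpenCV 4.12 (cv2) and the standard library are available. Lean on these libraries where they do the work, as an engineer would, in place of code of your own. Each camera call takes 0.05 s, during which the arm holds its last target.

### The job

Take the spacer out of its cradle, stand it upright on the gauge's white pad and let go; then, with the fingertips, feel the top of the gauge's yellow step and after that the spacer's white button. If the button is lower than the step, the spacer belongs in the low clamp with the blue cover, otherwise in the taller clamp with the orange cover: take it by its two ends, stand it centred between that clamp's two cheeks (long side parallel to them), and press that cover down until its catch snaps over and holds it shut on the spacer. Leave the loose tools, tin and jar where they are.

Things in the scene. Friction and masses are not known exactly. Their poses are not given: they have to be found in the camera images.
- spacer: Oblong aluminium block, red band, 24 mm (own x) by 44 mm (own y) by 32 mm tall, 0.15 kg, with a round white button (20 mm across, 5 mm thick, on a 14 mm stem) on its top. The button is locked (holds 50 N) at an unknown height, its top 40 to 63 mm above the underside. Origin: centre of the underside; z up. Starts standing in the cradle.
- cradle: Black plate 70 x 100 mm, 8 mm thick, with two wooden fences 34 mm high (from the bench) 3 mm off the spacer's 24 mm wide ends: here it can be gripped only across its 24 mm width (long sides free). Origin: under the plate's centre on the bench; fences at its +y and -y, the spacer's long side along its y. Fixed.
- gauge: Height gauge: steel plate 150 mm (x) by 70 mm (y), 8 mm thick, a white pad square at its -x end and a yellow step block (30 x 30 mm, top 51 mm above the plate) at its +x end. Origin: under the plate's centre on the bench. Fixed.
- gauge_pad (a point): Centre of the gauge's white pad square (52 mm), on the plate's upper face, 8 mm above the bench.
- step_top (a point): Centre of the top face of the gauge's yellow step, 51 mm above the pad: a button top above this height makes the spacer a tall one. 75 mm from the pad's centre.
- clamp_low: The low clamp: dark base plate 155 x 90 mm, 8 mm thick, a channel between two blue cheeks, its blue cover hinged at +x, and at -x (x = -45 to -67 mm, 83 mm high) two grey posts with a brass spring roller that snaps over the cover's free end; this takes about 6 to 12 N on the cover's white patch. Origin: on the bench under the channel's middle. Fixed.
- bay_low (a point): Centre of the low clamp's channel floor, 8 mm above the bench: place for the centre of the spacer's underside, its 44 mm side along the clamp's y (either way round). Cheeks 4 mm thick, 30 mm long (y), 30 mm high, 30 mm apart (x), so here it can be held only by its 24 mm wide ends (closing along y). No stops along y: set it within 10 mm.
- hinge_low (a point): Hinge axis of the blue cover (parallel to the clamp's y, 65 mm to +x of the channel's centre, 54.0 mm above the bench).
- cover_low (a joint): Angle of the blue cover, rad: 0 shut and level, grows as it opens up and towards the clamp's +x; 1.57 upright, where it starts (about). Plate 110 mm long from the hinge, 46 mm wide, 6 mm thick, 0.08 kg, its underside 12 mm above the hinge axis when shut; hinge friction holds it where left. The last 12 mm of its free end's way down snap past the catch; then it stays level.
- pad_low: Sprung round black pad under the blue cover, 65 mm from the hinge, 22 mm across; origin at its underside's centre. It hangs 20 mm below the cover and gives way by 14 mm (1.4 to 3.1 N): with the cover shut it bears on a button 38 to 52 mm above the channel floor; a higher one jams the cover, a lower one is left loose.
- press_low (a point): White patch (20 x 30 mm) on the outer face of the blue cover, 85 mm from the hinge, 25 mm from the free end, 18 mm above the hinge axis when shut: push here (from behind when it stands, from above when it is down).
- clamp_tall: The tall clamp: dark base plate 155 x 90 mm, 8 mm thick, a channel between two orange cheeks, its orange cover hinged at +x, and at -x (x = -45 to -67 mm, 95 mm high) two grey posts with a brass spring roller that snaps over the cover's free end; this takes about 6 to 12 N on the cover's white patch. Origin: on the bench under the channel's middle. Fixed.
- bay_tall (a point): Centre of the tall clamp's channel floor, 8 mm above the bench: place for the centre of the spacer's underside, its 44 mm side along the clamp's y (either way round). Cheeks 4 mm thick, 30 mm long (y), 30 mm high, 30 mm apart (x), so here it can be held only by its 24 mm wide ends (closing along y). No stops along y: set it within 10 mm.
- hinge_tall (a point): Hinge axis of the orange cover (parallel to the clamp's y, 65 mm to +x of the channel's centre, 66.0 mm above the bench).
- cover_tall (a joint): Angle of the orange cover, rad: 0 shut and level, grows as it opens up and towards the clamp's +x; 1.57 upright, where it starts (about). Plate 110 mm long from the hinge, 46 mm wide, 6 mm thick, 0.08 kg, its underside 12 mm above the hinge axis when shut; hinge friction holds it where left. The last 12 mm of its free end's way down snap past the catch; then it stays level.
- pad_tall: Sprung round black pad under the orange cover, 65 mm from the hinge, 22 mm across; origin at its underside's centre. It hangs 20 mm below the cover and gives way by 14 mm (1.4 to 3.1 N): with the cover shut it bears on a button 50 to 64 mm above the channel floor; a higher one jams the cover, a lower one is left loose.
- press_tall (a point): White patch (20 x 30 mm) on the outer face of the orange cover, 85 mm from the hinge, 25 mm from the free end, 18 mm above the hinge axis when shut: push here (from behind when it stands, from above when it is down).
- tin: Flat brass-coloured tin, 60 mm across, 24 mm high, a bystander; origin at its underside's centre.
- driver: Screwdriver, 180 mm long, a bystander; origin at its underside's centre.
- brush: Brush, 170 mm long, a bystander; origin at its underside's centre.
- jar: Small white jar, 50 mm across, 55 mm high, a bystander; origin at its underside's centre.
Not all that is in view belongs to the job. There is more than one size of the gauge; the job needs the smallest. What is shaped like the clamp_low but purple is not meant.

How it is judged:
By the outcome, as a careful person would: the job done as asked, in the order asked, and still so for the second after the job is handed in, with the robot touching nothing.
It also fails if it takes over 72 s, if anything falls off the work surface, if the arm or the gripper's body presses on something with over 40 N, if the wrist force passes 120 N, or if a joint passes its speed limit or range.

## Working session

There is one attempt and no reset: what is moved stays moved. The work goes in short steps, Python scripts to look and compute and a tool call to move; the robot and the scene stay as the last step left them, time stands still between calls to the robot, and variables do not carry over. Pictures are saved under pics/ and viewed, and the job is handed in when it is done.

Besides the shell and the picture viewer there is one more tool, called after ">>>" as name([rows], argument=value, ...), one row to a line, values as JSON. play_rows: Moves the arm, as the interface text tells. Its arguments: {"type":"object","properties":{"commands":{"type":"array"},"newtons":{"type":"number"}},"required":["commands"]}

```bash
ls; mkdir -p pics; python3 - <<'E'
from bench import *
import cv2,numpy as np
print(state())
for n in ["scene","top","wrist"]:
    print(n,camera_params(n))
    p,d=get_image(n); np.savez(f'pics/{n}0.npz',p=p,d=d); cv2.imwrite(f'pics/{n}0.png',p[:,:,::-1])
E
```

```text
pics
{'t': 0.0, 'joint_positions': array([ 1.12278603,  0.537163  , -0.00444767,  1.53887076,  0.00258463,
        1.06727462, -0.07119778]), 'joint_vel': array([-0.00045039, -0.00054326, -0.00060515, -0.0001987 , -0.00055802,
        0.00038381, -0.00121602]), 'tau': array([ 5.60578246e-04, -5.70989263e+01,  9.91100818e-01, -2.51604044e+01,
       -5.62080927e-02,  1.78664544e-02,  1.58547518e-04]), 'position': array([ 0.24196237, -0.60264232,  0.24584193]), 'tool_rot': array([-1.36511711,  0.92455593, -0.92212568]), 'ft_force': array([-0.55415162, -0.0188955 ,  0.09116304]), 'wrist_torque': array([-0.02773203,  0.02260848,  0.04420289]), 'finger_gap': 0.9998738020667145}
scene {'fx': 475.85854518313664, 'fy': 475.85854518313664, 'cx': 278.7241407731975, 'cy': 214.56671788593124, 'eye': array([ 1.33897808, -0.59639418,  0.79199594]), 'attitude': array([0.92655434, 0.43229678, 0.78710669])}
top {'fx': 407.132511188772, 'fy': 407.132511188772, 'cx': 289.21619194062816, 'cy': 207.70487336792428, 'eye': array([0.36759905, 0.09067952, 1.27972197]), 'attitude': array([ 0.08900203, -0.0764805 , -1.57157743])}
wrist {'fx': 325.19226210127806, 'fy': 325.19226210127806, 'cx': 282.7894564425585, 'cy': 209.6137730249647, 'eye': array([ 0.30868946, -0.57651295,  0.38330289]), 'attitude': array([-0.24998984,  0.17035405, -1.1797519 ])}
```

View pics/scene0.png

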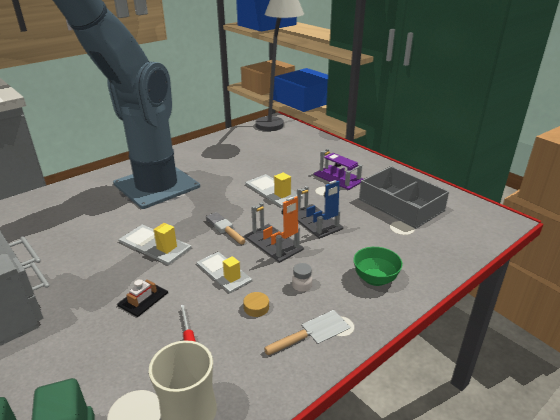

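View pics/top0.png

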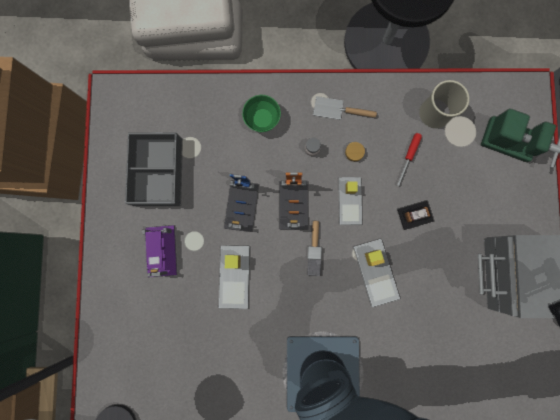

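View pics/wrist0.png

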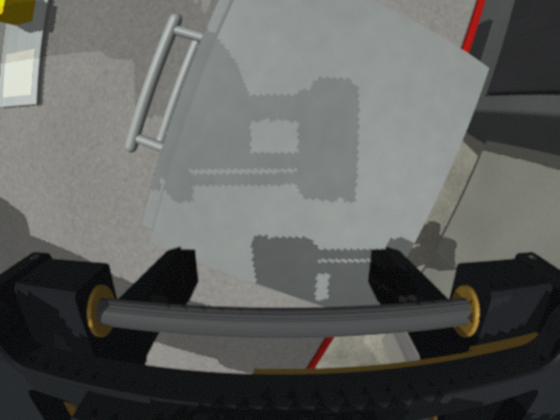

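```bash
cat > h.py <<'E'
import numpy as np,cv2
from scipy.spatial.transform import Rotation as R
def load(n):
    z=np.load(f'pics/{n}.npz'); return z['p'],z['d']
TOP=dict(f=407.132511188772,c=(289.21619194062816,207.70487336792428),eye=np.array([0.36759905,0.09067952,1.27972197]),R=R.from_rotvec([0.08900203,-0.0764805,-1.57157743]).as_matrix())
SC=dict(f=475.85854518313664,c=(278.7241407731975,214.56671788593124),eye=np.array([1.33897808,-0.59639418,0.79199594]),R=R.from_rotvec([0.92655434,0.43229678,0.78710669]).as_matrix())
def ray(C,u,v):
    u=np.asarray(u,float);v=np.asarray(v,float)
    d=np.stack([(u-C['c'][0])/C['f'],-(v-C['c'][1])/C['f'],-np.ones_like(u)],-1)
    return d@C['R'].T
def plane(C,u,v,z):
    d=ray(C,u,v); t=(z-C['eye'][2])/d[...,2]
    return C['eye']+d*t[...,None]
def cloud(C,dep):
    v,u=np.mgrid[:dep.shape[0],:dep.shape[1]]
    return C['eye']+ray(C,u,v)*dep[...,None]
def proj(C,X):
    q=(np.asarray(X)-C['eye'])@C['R']
    return C['c'][0]+C['f']*q[...,0]/-q[...,2], C['c'][1]+C['f']*q[...,1]/q[...,2]
E
python3 - <<'E'
from h import *
p,d=load('top0')
P=cloud(TOP,d)
for u,v in [(330,230),(415,214),(418,213),(348,214),(352,187),(233,290),(231,262),(380,290),(376,257),(60+200,150),(240,205),(240,197),(293,206),(430,205)]:
    print((u,v),p[v,u],P[v,u].round(4))
cv2.imwrite('pics/crop1.png',cv2.resize(p[150:240,210:310,::-1],None,fx=7,fy=6.5,interpolation=cv2.INTER_CUBIC))
cv2.imwrite('pics/crop2.png',cv2.resize(p[165:240,325:440,::-1],None,fx=6.5,fy=6.5,interpolation=cv2.INTER_CUBIC))
p,d=load('scene0')
cv2.imwrite('pics/crop3.png',cv2.resize(p[160:320,100:370,::-1],None,fx=2.9,fy=2.9,interpolation=cv2.INTER_CUBIC))
E
```

```text
(330, 230) [115 113 112] [ 4.321e-01 -2.720e-02 -1.000e-04]
(415, 214) [146 141 141] [ 0.4784 -0.2836  0.0385]
(418, 213) [159 154 151] [ 0.4801 -0.2881  0.0538]
(348, 214) [177 180 174] [ 0.4819 -0.0837  0.0057]
(352, 187) [175 173  77] [ 0.5592 -0.0899  0.0591]
(233, 290) [177 181 176] [0.2478 0.2743 0.0081]
(231, 262) [176 179  81] [0.335  0.2716 0.0741]
(380, 290) [176 179 177] [ 0.2474 -0.1772  0.0096]
(376, 257) [175 176  80] [ 0.3488 -0.1545  0.0728]
(260, 150) [116 114 113] [6.893e-01 1.942e-01 6.000e-04]
(240, 205) [69 69 72] [0.511  0.2554 0.0087]
(240, 197) [70 70 72] [0.5367 0.2561 0.006 ]
(293, 206) [70 70 72] [0.5073 0.0888 0.0094]
(430, 205) [106 104 102] [ 0.5103 -0.3435 -0.0006]
```

View pics/crop1.png

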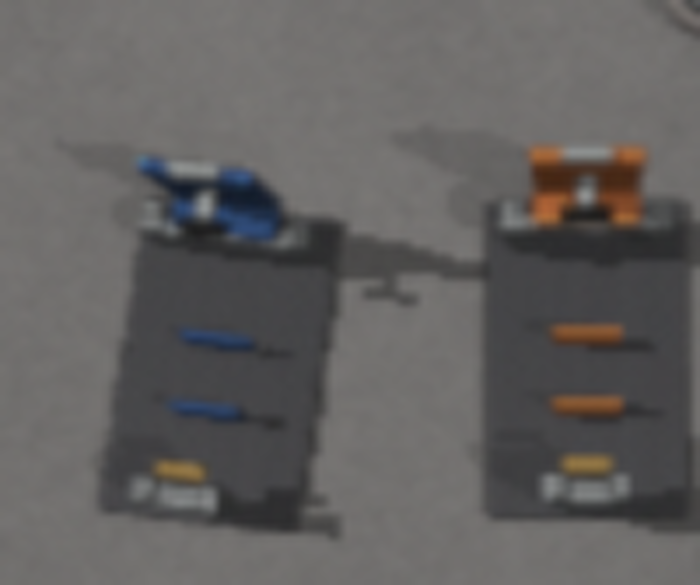

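View pics/crop2.png

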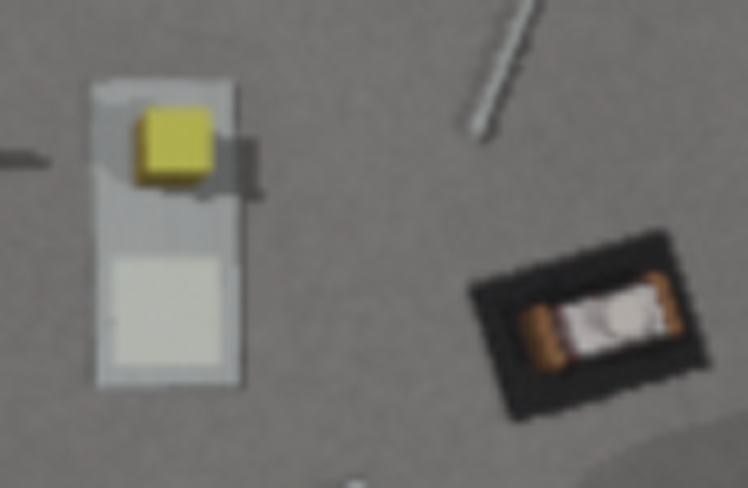

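View pics/crop3.png

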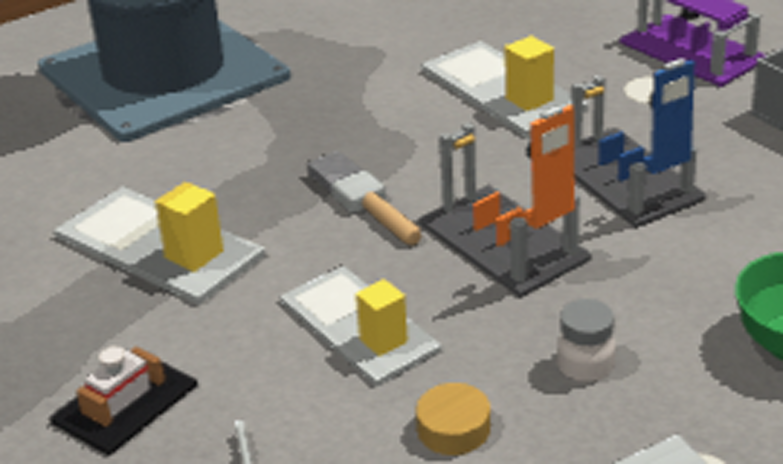

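```bash
cat > meas.py <<'E'
from h import *
p,d=load('top0'); P=cloud(TOP,d)
hsv=cv2.cvtColor(p,cv2.COLOR_RGB2HSV).astype(int)
H,S,V=[hsv[...,i] for i in range(3)]
def rect(mask,box,z,name):
    u0,v0,u1,v1=box; m=np.zeros(mask.shape,np.uint8); m[v0:v1,u0:u1]=mask[v0:v1,u0:u1]
    n,l,s,c=cv2.connectedComponentsWithStats(m)
    i=1+np.argmax(s[1:,4]); vv,uu=np.where(l==i)
    X=plane(TOP,uu,vv,z)[:,:2]
    (cx,cy),(w,h),a=cv2.minAreaRect((X*1000).astype(np.float32))
    b=cv2.boxPoints(((cx,cy),(w,h),a))
    print(name,'n',len(uu),'rect c',round(cx,1),round(cy,1),'size',round(w,1),round(h,1),'ang',round(a,2),'mean',(X.mean(0)*1000).round(1), 'depthz',np.median(P[vv,uu,2]).round(4))
g=(325,165,370,235)
rect((S>90)&(H>20)&(H<35)&(V>150),g,.059,'step top')
rect((V>150),g,.008,'gauge plate')
rect((V>184)&(S<25),(330,200,370,235),.008,'pad')
rect((V<65),(390,190,440,235),.008,'cradle')
rect((V>110)&(S<30),(400,200,435,225),.04,'spacer top')
rect((H>3)&(H<18)&(S>100),(290,160,312,185),.03,'x') if 0 else None
rect((V<80)&(S<30),(215,175,264,235),.008,'lowplate')
rect((V<80)&(S<30),(275,175,312,232),.008,'tallplate')
for nm,cs in (('low',(lambda:(H>100)&(H<125)&(S>100))),('tall',(lambda:(H>3)&(H<14)&(S>110)))):
    for box in (((230,197,252,206),(230,207,252,218)) if nm=='low' else ((284,197,304,205),(284,207,304,216))):
        rect(cs(),box,.038,nm+' cheek')
E
python3 meas.py
```

```text
step top n 81 rect c 562.2 -90.0 size 24.2 24.8 ang 89.02 mean [562.2 -90. ] depthz 0.0579
gauge plate n 518 rect c 500.3 -90.1 size 62.5 94.7 ang 88.84 mean [494.4 -88.4] depthz 0.0067Traceback (most recent call last):
  File "meas.py", line 16, in <module>
    rect((V>184)&(S<25),(330,200,370,235),.008,'pad')
    ~~~~^^^^^^^^^^^^^^^^^^^^^^^^^^^^^^^^^^^^^^^^^^^^^
  File "meas.py", line 8, in rect
    i=1+np.argmax(s[1:,4]); vv,uu=np.where(l==i)
        ~~~~~~~~~^^^^^^^^^
    return _wrapfunc(a, 'argmax', axis=axis, out=out, **kwds)
    return bound(*args, **kwds)
ValueError: attempt to get argmax of an empty sequence
```

```bash
python3 - <<'E'
exec(open('meas.py').read().split("rect((S>90)")[0])
print(V[174:228:2,336:366]); print(S[206:228:3,336:366])
E
sed -i 's/(V>184)&(S<25),(330,200,370,235)/(V>170)\&(S<25),(330,200,370,235)/; s/rect((V>150),g/rect((V>136),g/' meas.py; python3 meas.py
```

```text
[[113 113 112 113 112 113 113 113 113 113 114 114 114 113 113 113 113 114
  113 112 114 114 113 113 113 114 115 115 114 115]
 [114 113 113 114 115 115 115 116 116 115 116 115 116 118 115 114 115 116
  117 116 115 115 115 117 117 115 114 116 117 116]
 [114 108 111 135 145 147 150 151 151 150 151 151 150 149 150 150 150 151
  150 148 146 145 147 147 135 102 111 113 113 115]
 [115 109 110 129 142 149 150 150 147 139 139 140 144 151 153 152 154 154
  155 154 151 149 150 151 136  96 111 111 112 113]
 [115 109 108 123 131 132 132 133 133 131 132 146 167 171 171 171 172 172
  172 171 168 160 151 150 134  94 111 113 114 113]
 [112 110 111 128 132 133 132 132 128 117 117 144 172 176 175 176 175 176
  175 175 171 161 148 149 136 101 112 112 112 113]
 [116 111 110 127 131 132 132 132 126 113 115 142 172 175 175 175 175 175
  175 175 167 143 110 114 108  87  87  87  96 111]
 [114 110 108 125 132 132 131 131 125 112 111 135 172 175 175 175 175 176
  175 174 168 142 104  98  94  80  73  74  88 111]
 [114 113 116 133 141 134 132 131 126 113 110 133 167 170 170 170 170 171
  170 170 163 139 103  98 
[... 3352 characters left out ...]
6 98.9 ang 16.3 mean [ 477.7 -289.7] depthz 0.0067
spacer top n 105 rect c 479.5 -295.4 size 22.1 43.7 ang 16.57 mean [ 479.4 -295.1] depthz 0.041
lowplate n 1182 rect c 508.5 243.4 size 106.9 155.2 ang 82.09 mean [507.4 246.9] depthz 0.0069
tallplate n 1225 rect c 508.1 89.0 size 113.6 158.1 ang 89.57 mean [508.5  85.4] depthz 0.0066
low cheek n 20 rect c 516.9 250.2 size 27.8 6.2 ang 89.83 mean [517.4 249.3] depthz 0.0357
low cheek n 16 rect c 484.3 254.5 size 24.8 5.6 ang 80.38 mean [484.1 254.5] depthz 0.0354
tall cheek n 27 rect c 519.6 87.3 size 27.7 6.2 ang 89.83 mean [519.7  87.8] depthz 0.0351
tall cheek n 28 rect c 485.6 87.4 size 27.6 6.2 ang 89.84 mean [485.8  87.4] depthz 0.0359
```

```bash
cat > g.py <<'E'
# goto calculator: world target (x,y,z, camdir deg) -> shift & turn in current tool axes
from h import *
from bench import state
def tgt(yaw):
    # tool y down, tool z horizontal at sense; tool x = y cross z
    c,s=np.cos(np.radians(yaw)),np.sin(np.radians(yaw))
    z=np.array([c,s,0]); y=np.array([0,0,-1.]); x=np.cross(y,z)
    return np.stack([x,y,z],1)
def go(x,y,z,yaw,s=None,cur=None):
    s=s or state()
    Rc=R.from_rotvec(s['tool_rot']).as_matrix(); p=s['position']
    if cur is not None: p,Rc=np.array(cur[:3]),tgt(cur[3])
    sh=Rc.T@(np.array([x,y,z])-p); rv=R.from_matrix(Rc.T@tgt(yaw)).as_rotvec(degrees=True)
    print('turn',rv.round(2),'shift',sh.round(4),'dist',np.linalg.norm(sh).round(3))
def st():
    s=state(); M=R.from_rotvec(s['tool_rot']).as_matrix()
    print('t',round(s['t'],2),'p',s['position'].round(4),'zyaw',np.degrees(np.arctan2(M[1,2],M[0,2])).round(2),'ydir',M[:,1].round(3),'gap',round(s['finger_gap'],3),'F',s['ft_force'].round(2),'q',s['joint_positions'].round(2))
    return s
E
python3 - <<'E'
from g import *
s=st(); print(R.from_rotvec(s['tool_rot']).as_matrix().round(3))
go(.479,-.2945,.15,106.4-180); go(.479,-.2945,.15,106.4)
E
```

```text
t 0.15 p [ 0.242  -0.6028  0.2461] zyaw 21.88 ydir [-0.001  0.001 -1.   ] gap 1.0 F [-0.11 -0.68 -0.15] q [ 1.12  0.54 -0.    1.54  0.    1.07 -0.07]
[[ 0.373 -0.001  0.928]
 [-0.928  0.001  0.373]
 [-0.001 -1.    -0.   ]]
turn [ 7.000e-02  9.548e+01 -5.000e-02] shift [-0.1977  0.0963  0.3348] dist 0.401
turn [-5.000e-02 -8.452e+01 -6.000e-02] shift [-0.1977  0.0963  0.3348] dist 0.401
```

>>> play_rows([
  [0,-84.4,0,-0.1977,0.045,0.3348,1],
  [0,-84.4,0,-0.1977,0.045,0.3348,1],
  [0,-84.4,0,-0.1977,0.045,0.3348,1],
  [0,-84.4,0,-0.1977,0.045,0.3348,1],
  [0,-84.4,0,-0.1977,0.045,0.3348,1],
  [0,-84.4,0,-0.1977,0.045,0.3348,1],
  [0,-84.4,0,-0.1977,0.045,0.3348,1],
  [0,-84.4,0,-0.1977,0.045,0.3348,1],
  [0,-84.4,0,-0.1977,0.045,0.3348,1],
  [0,-84.4,0,-0.1977,0.045,0.3348,1],
  [0,-84.4,0,-0.1977,0.045,0.3348,1],
  [0,-84.4,0,-0.1977,0.045,0.3348,1],
])

```text
t: 1.15
position: [0.4801, -0.293, 0.2014]
tool_rot: [-1.558, -0.231, 0.231]
ft_force: [-0.3, 0.1, 0.3]
finger_gap: 1.002
```

```bash
cat > wr.py <<'E'
import sys
from g import *
from bench import *
def wgrab(n):
    c=camera_params('wrist'); p,d=get_image('wrist'); np.savez(f'pics/{n}.npz',p=p,d=d,eye=c['eye'],att=c['attitude'],f=c['fx'],cc=[c['cx'],c['cy']]); cv2.imwrite(f'pics/{n}.png',p[:,:,::-1])
def wload(n):
    z=np.load(f'pics/{n}.npz'); return z
def wplane(z_,u,v,z):
    u=np.asarray(u,float);v=np.asarray(v,float)
    a=u-z_['cc'][0];b=v-z_['cc'][1]; r=np.hypot(a,b)+1e-9; th=r/z_['f']
    d=np.stack([np.sin(th)*a/r,-np.sin(th)*b/r,-np.cos(th)],-1)@R.from_rotvec(z_['att']).as_matrix().T
    t=(z-z_['eye'][2])/d[...,2]; return z_['eye']+d*t[...,None]
def wproj(z_,X):
    q=(np.asarray(X)-z_['eye'])@R.from_rotvec(z_['att']).as_matrix()
    x,y,w=q[...,0],-q[...,1],-q[...,2]; r=np.hypot(x,y)+1e-12; th=np.arctan2(r,w)
    return z_['cc'][0]+z_['f']*th*x/r, z_['cc'][1]+z_['f']*th*y/r
if __name__=='__main__':
    st(); wgrab(sys.argv[1])
E
python3 wr.py w1
```

```text
t 1.15 p [ 0.4801 -0.293   0.2014] zyaw 106.85 ydir [-0.     0.001 -1.   ] gap 1.002 F [-0.32  0.1   0.29] q [ 0.79  0.48 -0.43  1.8   0.24  0.92  0.56]
```

View pics/w1.png

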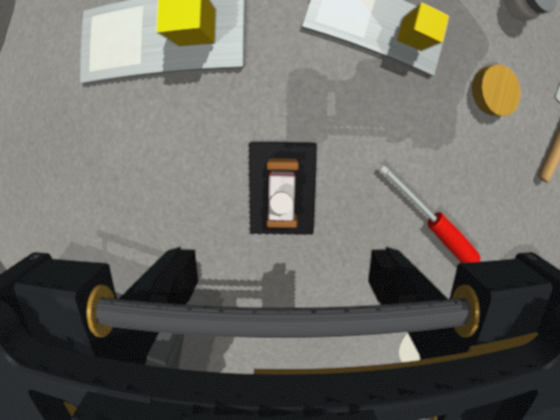

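```bash
cat > wm.py <<'E'
from wr import *
def wrect(z_,mask,box,z,name):
    u0,v0,u1,v1=box; m=np.zeros(mask.shape,np.uint8); m[v0:v1,u0:u1]=mask[v0:v1,u0:u1]
    n,l,s,c=cv2.connectedComponentsWithStats(m)
    i=1+np.argmax(s[1:,4]); cs,_=cv2.findContours((l==i).astype(np.uint8),cv2.RETR_EXTERNAL,cv2.CHAIN_APPROX_NONE)
    q=max(cs,key=len)[:,0]
    X=wplane(z_,q[:,0],q[:,1],z)[:,:2]
    (cx,cy),(w,h),a=cv2.minAreaRect((X*1000).astype(np.float32))
    print(name,'n',s[i,4],'c',round(cx,1),round(cy,1),'size',round(w,1),round(h,1),'ang',round(a,2))
def HSV(p):
    h=cv2.cvtColor(p,cv2.COLOR_RGB2HSV).astype(int); return h[...,0],h[...,1],h[...,2]
E
python3 - <<'E'
from wm import *
z=wload('w1');p=z['p'];H,S,V=HSV(p)
wrect(z,(V<70),(235,130,330,250),.008,'cradle')
wrect(z,(V>120)&(S<60),(260,165,305,225),.040,'spacer')
wrect(z,(V>185)&(S<40),(260,165,305,225),.055,'button')
cv2.imwrite('pics/w1c.png',cv2.resize(p[130:245,230:335,::-1],None,fx=5,fy=5,interpolation=cv2.INTER_CUBIC))
print(V[165:230:4,262:304:2])
E
```

```text
cradle n 4046 c 479.2 -295.7 size 68.5 98.4 ang 16.45
spacer n 1134 c 479.3 -297.4 size 23.5 44.2 ang 16.25
button n 901 c 478.2 -293.7 size 20.5 40.0 ang 16.29
[[ 41  36  67 139 157 158 159 158 161 159 161 160 161 163 162 163 164 155
   93  29  33]
 [ 39  33  45  90 101 102 101 101 103 102 106 104 107 109 110 114 117 107
   60  30  35]
 [ 33  26  29  47 102 119 117 114 114 113 110 109 107 106 107 103  66  32
   29  31  33]
 [ 38  32  23  78 177 214 218 216 216 212 204 202 202 200 200 197 145  48
   32  27  29]
 [ 39  29  30  79 188 226 227 228 227 225 222 222 223 223 224 221 147  39
   27  30  31]
 [ 37  32  27  83 189 225 227 228 226 219 199 192 190 192 198 202 137  35
   30  31  31]
 [ 34  27  27  88 196 225 224 212 205 192 187 189 192 191 192 188 120  33
   28  28  30]
 [ 38  30  29  91 198 223 190 185 210 220 220 210 190 181 190 182 114  33
   25  29  34]
 [ 35  29  29  86 152 203 229 231 231 230 230 231 231 229 205 177 100  28
   28  27  34]
 [ 34  26  27  75 191 230 232 230 231 230 231 230 231 230 230 194  87  31
   27  29  28]
 [ 38  31  29  73 184 229 230 230 230 231 230 231 231 231 231 201  80  25
   27  31  33]
 [ 32  27  25  78 139 193 228 231 232 230 231 231 230 230 226 196  80  27
   28  25  24]
 [ 28  27  29  88 153 149 150 173 194 208 210 210 216 221 220 190  85  33
   25  26  30]
 [ 31  26  35 119 208 225 224 226 218 214 221 222 221 220 218 182 110  71
   36  34  36]
 [ 33  27  62 134 144 141 132 150 147 145 133 145 154 152 155 152 147 105
   42  35  33]
 [ 29  27  59 131 147 147 149 150 150 151 152 153 154 153 155 156 155 111
   42  34  35]
 [ 35  27  25  28  30  30  28  30  24  24  26  28  28  32  36  36  34  35
   34  34  36]]
```

View pics/w1c.png

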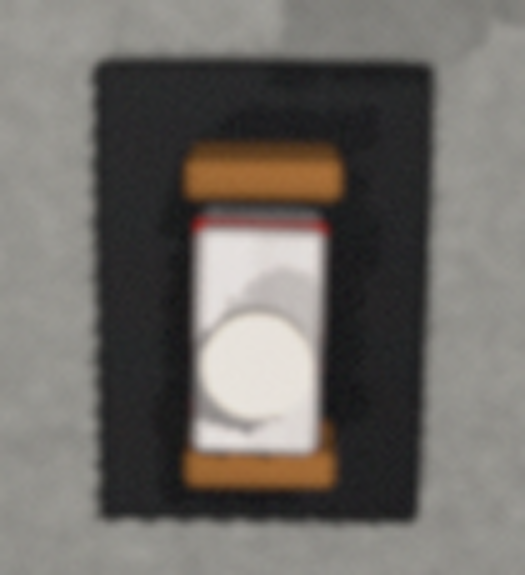

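```bash
python3 -c "
from g import *
go(.4793,-.2957,.026,106.4)"
```

```text
turn [-0.04  0.59 -0.03] shift [-0.0004  0.1753 -0.0016] dist 0.175
```

>>> play_rows([
  [0,0,0,0,0.04,-0.0012,1],
  [0,0,0,0,0.08,-0.0012,1],
  [0,0,0,0,0.12,-0.0012,1],
  [0,0,0,0,0.145,-0.0012,1],
  [0,0,0,0,0.162,-0.0012,1],
  [0,0,0,0,0.175,-0.0012,1],
  [0,0,0,0,0.1755,-0.0012,1],
  [0,0,0,0,0.1755,-0.0012,1],
])

```text
t: 1.87
position: [0.4795, -0.2962, 0.0262]
tool_rot: [-1.559, -0.222, 0.223]
ft_force: [-0.3, -0.4, 0.8]
finger_gap: 1.001
```

```bash
python3 wr.py w2
```

```text
t 1.87 p [ 0.4795 -0.2962  0.0262] zyaw 106.22 ydir [-0.  0. -1.] gap 1.001 F [-0.29 -0.39  0.8 ] q [ 0.71  0.74 -0.32  1.87  0.39  0.59  0.43]
```

View pics/w2.png

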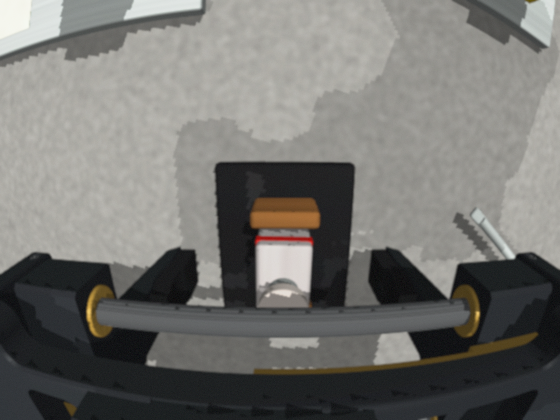

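>>> play_rows([
  [0,0,0,0,0,0,0.0],
  [0,0,0,0,0,0,0.0],
  [0,0,0,0,0,0,0.0],
  [0,0,0,0,0,0,0.0],
  [0,0,0,0,0,0,0.0],
  [0,0,0,0,0,0,0.0],
  [0,0,0,0,0,0,0.0],
  [0,0,0,0,0,0,0.0],
], newtons=25)

```text
t: 2.58
position: [0.4795, -0.2962, 0.0262]
tool_rot: [-1.559, -0.223, 0.223]
ft_force: [-0.5, 1.1, 0.4]
finger_gap: 0.417
```

>>> play_rows([
  [0,0,0,0,0,0,0.0],
  [0,0,0,0,0,0,0.0],
  [0,0,0,0,0,0,0.0],
  [0,0,0,0,0,0,0.0],
  [0,0,0,0,-0.01,0,0.0],
  [0,0,0,0,-0.04,0,0.0],
  [0,0,0,0,-0.08,0,0.0],
  [0,0,0,0,-0.08,0,0.0],
])

```text
t: 3.25
position: [0.4833, -0.2978, 0.1128]
tool_rot: [-1.565, -0.229, 0.217]
ft_force: [1.2, 0.6, -0.9]
finger_gap: 0.273
```

```bash
python3 - <<'E'
from g import *
st(); go(.4866,-.0904,.1062,90)
E
```

```text
t 3.25 p [ 0.4833 -0.2978  0.1128] zyaw 106.27 ydir [ 0.009 -0.005 -1.   ] gap 0.273 F [ 1.22  0.56 -0.85] q [ 0.76  0.61 -0.38  1.84  0.32  0.74  0.49]
turn [ 0.34 16.27  0.45] shift [0.0612 0.0057 0.1982] dist 0.208
```

>>> play_rows([
  [0,3,0,0.013,0,0.039,0.0],
  [0,7,0,0.026,0,0.078,0.0],
  [0,10,0,0.039,0,0.117,0.0],
  [0,13,0,0.052,0,0.156,0.0],
  [0,16.3,0,0.065,0,0.195,0.0],
  [0,16.3,0,0.065,0,0.195,0.0],
  [0,16.3,0,0.065,0,0.195,0.0],
])

```text
t: 3.83
position: [0.4876, -0.0874, 0.1067]
tool_rot: [-1.57, -0.005, 0.005]
ft_force: [0.4, -1.6, -0.4]
finger_gap: 0.268
```

```bash
python3 wr.py w3
```

```text
t 3.83 p [ 0.4876 -0.0874  0.1067] zyaw 90.36 ydir [ 0.001  0.001 -1.   ] gap 0.268 F [ 0.45 -1.63 -0.39] q [ 0.35  0.52 -0.33  2.03  0.27  0.64 -0.15]
```

View pics/w3.png

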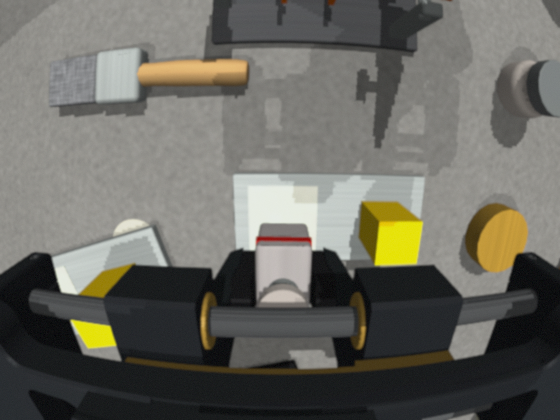

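```bash
python3 - <<'E'
from wm import *
z=wload('w3');p=z['p'];H,S,V=HSV(p)
print(V[186:250:6,228:440:4])
for u,v in [(248,186),(319,186),(233,174),(425,177)]: print(wplane(z,u,v,.008).round(4))
wrect(z,(H>25)&(H<35)&(S>180)&(V>225),(350,195,425,270),.059,'step')
go(.4866,-.0904,.0262,90)
E
```

```text
[[147 151 214 212 213 224 230 229 230 228 228 228 229 229 229 228 225 199
  199 197 196 196 195 171 170 170 171 199 202 202 203 202 203 201 200 199
  178 170 169 169 170 170 168 169 170 169 179 199 199 163 146 148 150]
 [153 144 210 210 211 228 235 235 236 235 236 235 234 236 236 235 231 213
  212 211 213 213 209 167 169 168 180 202 201 200 199 200 200 200 200 169
  170 169 170 170 171 170 172 171 172 171 192 199 201 152 146 149 150]
 [152 140 206 206 204 225 235 235 236 236 235 236 235 236 236 236 232 210
  210 212 212 212 207 170 168 192 201 200 202 201 201 201 201 199 184 170
  170 170 170 170 172 171 171 170 171 171 194 199 198 145 143 146 150]
 [146 148 214 213 212 227 235 235 236 235 236 235 236 236 235 235 236 233
  234 232 232 233 227 201 204 204 204 203 204 203 203 204 203 142 133 159
  158 158 158 159 159 157 157 160 171 174 193 201 199 146 149 149 148]
 [153 146 211 209 209 223 236 235 235 236 235 235 235 235 235 236 235 235
  235 235 235 235 228 203 202 203 203 202 203 202 201 200 200 110  94 111
  157 158 159 157 157 157 158 158 156 162 198 201 192 143 148 148 149]
 [148
[... 828 characters left out ...]
1 230 231 231 231 231 222 150 145 147 143]
 [150 150 195 205 206 213 236 185 146 147 147 146 143 140 142 145 145 142
  142 145 152 220 210 201 201 202 202 202 202 201 194 125 128 104  92  91
   93 118 231 230 231 230 230 231 231 230 230 230 188 147 148 150 145]
 [152 144 186 202 203 209 236 155 177 175 176 176 179 175 171 167 169 166
  169 165 165 219 205 200 186 199 198 198 196 196 184 123 125 124  97  93
   92 155 232 231 231 231 231 231 231 231 231 231 159 149 150 148 147]]
[ 0.461  -0.0665  0.008 ]
[ 0.5139 -0.0662  0.008 ]
[ 0.45   -0.0574  0.008 ]
[ 0.5988 -0.0572  0.008 ]
step n 1642 c 561.5 -92.0 size 28.0 28.3 ang 89.84
turn [0.02 0.15 0.01] shift [-0.0008  0.0803 -0.0005] dist 0.08
```

>>> play_rows([
  [0,0,0,0.0005,0.02,-0.0012,0.0],
  [0,0,0,0.0005,0.045,-0.0012,0.0],
  [0,0,0,0.0005,0.065,-0.0012,0.0],
  [0,0,0,0.0005,0.073,-0.0012,0.0],
  [0,0,0,0.0005,0.077,-0.0012,0.0],
  [0,0,0,0.0005,0.079,-0.0012,0.0],
  [0,0,0,0.0005,0.08,-0.0012,0.0],
  [0,0,0,0.0005,0.08,-0.0012,0.0],
])

```text
t: 4.55
position: [0.4884, -0.0923, 0.0269]
tool_rot: [-1.571, -0.0, -0.002]
ft_force: [-1.0, 0.1, -0.8]
finger_gap: 0.271
```

>>> play_rows([
  [0,0,0,0,0.0005,0,0.0],
  [0,0,0,0,0.0005,0,0.0],
  [0,0,0,0,0.001,0,0.0],
  [0,0,0,0,0.001,0,0.0],
])

```text
t: 4.88
position: [0.4882, -0.092, 0.0261]
tool_rot: [-1.571, -0.0, -0.001]
ft_force: [-1.1, -0.2, 7.4]
finger_gap: 0.27
```

>>> play_rows([
  [0,0,0,0,-0.0005,0,0.55],
  [0,0,0,0,-0.0005,0,0.55],
  [0,0,0,0,-0.0005,0,0.55],
  [0,0,0,0,-0.0005,0,0.55],
  [0,0,0,0,-0.0005,0,0.55],
  [0,0,0,0,-0.02,0,0.55],
  [0,0,0,0,-0.05,0,0.55],
  [0,0,0,0,-0.085,0,0.55],
  [0,0,0,0.035,-0.09,0,0],
  [0,0,0,0.0735,-0.09,0,0],
  [0,0,0,0.0735,-0.09,0,0],
  [0,0,0,0.0735,-0.09,0,0],
])

```text
t: 5.88
position: [0.5628, -0.0916, 0.1153]
tool_rot: [-1.57, -0.001, -0.001]
ft_force: [-1.3, -0.5, -0.5]
finger_gap: 0.266
```

```bash
python3 - <<'E'
from wm import *
st()
wgrab('w4')
p,d=get_image('top'); np.savez('pics/top1.npz',p=p,d=d); cv2.imwrite('pics/top1.png',cv2.resize(p[150:240,320:420,::-1],None,fx=6,fy=6))
E
```

```text
t 5.88 p [ 0.5628 -0.0916  0.1153] zyaw 89.99 ydir [ 0.001  0.    -1.   ] gap 0.266 F [-1.32 -0.5  -0.51] q [ 0.33  0.6  -0.33  1.83  0.27  0.75 -0.14]
```

View pics/w4.png

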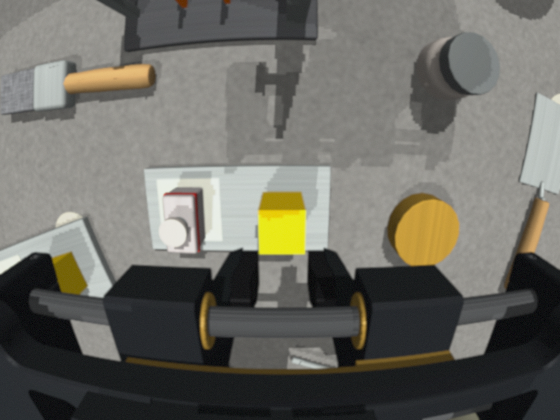

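>>> play_rows([
  [0,0,0,-0.0005,0.015,0,0],
  [0,0,0,-0.0005,0.03,0,0],
  [0,0,0,-0.0005,0.04,0,0],
  [0,0,0,-0.0005,0.044,0,0],
  [0,0,0,-0.0005,0.045,0,0],
  [0,0,0,-0.0005,0.045,0,0],
])

```text
t: 6.48
position: [0.5604, -0.0919, 0.0702]
tool_rot: [-1.571, 0.001, 0.0]
ft_force: [-0.2, 0.2, 1.3]
finger_gap: 0.0
```

>>> play_rows([
  [0,0,0,0,0.0005,0,0],
  [0,0,0,0,0.001,0,0],
  [0,0,0,0,0.0015,0,0],
  [0,0,0,0,0.0015,0,0],
])

```text
t: 6.82
position: [0.561, -0.092, 0.069]
tool_rot: [-1.571, -0.0, -0.001]
ft_force: [0.0, -1.1, -0.1]
finger_gap: 0.009
```

>>> play_rows([
  [0,0,0,0,0.0005,0,0],
  [0,0,0,0,0.001,0,0],
  [0,0,0,0,0.001,0,0],
])

```text
t: 7.07
position: [0.5607, -0.0919, 0.0676]
tool_rot: [-1.571, 0.0, -0.0]
ft_force: [0.4, -0.1, -0.6]
finger_gap: 0.003
```

>>> play_rows([
  [0,0,0,0,0.0005,0,0],
  [0,0,0,0,0.001,0,0],
  [0,0,0,0,0.001,0,0],
])

```text
t: 7.32
position: [0.5608, -0.0919, 0.0675]
tool_rot: [-1.571, 0.0, -0.0]
ft_force: [-2.9, 1.3, 9.9]
finger_gap: 0.006
```

>>> play_rows([
  [0,0,0,0,0.0003,0,0],
  [0,0,0,0,0.0005,0,0],
  [0,0,0,0,0.0005,0,0],
])

```text
t: 7.57
position: [0.5608, -0.092, 0.0675]
tool_rot: [-1.571, 0.0, -0.0]
ft_force: [-5.0, 1.2, 13.6]
finger_gap: 0.005
```

```bash
python3 - <<'E'
from wm import *
z=wload('w4');p=z['p'];H,S,V=HSV(p)
for h in (.05,.055,.06): print(wplane(z,174,232.5,h).round(4))
for q in [(163,194),(200,192),(163,250),(200,250)]: print(wplane(z,*q,.04).round(4))
st()
cv2.imwrite('pics/w4c.png',cv2.resize(p[150:270,130:230,::-1],None,fx=5,fy=5,interpolation=cv2.INTER_CUBIC))
E
```

```text
[ 0.4872 -0.0957  0.05  ]
[ 0.4891 -0.0938  0.055 ]
[ 0.4909 -0.0919  0.06  ]
[ 0.478  -0.0707  0.04  ]
[ 0.5056 -0.0695  0.04  ]
[ 0.473  -0.1135  0.04  ]
[ 0.5022 -0.1127  0.04  ]
t 7.57 p [ 0.5608 -0.092   0.0675] zyaw 89.98 ydir [-0.    -0.001 -1.   ] gap 0.005 F [-5.01  1.25 13.55] q [ 0.31  0.67 -0.3   1.85  0.3   0.66 -0.17]
```

View pics/w4c.png

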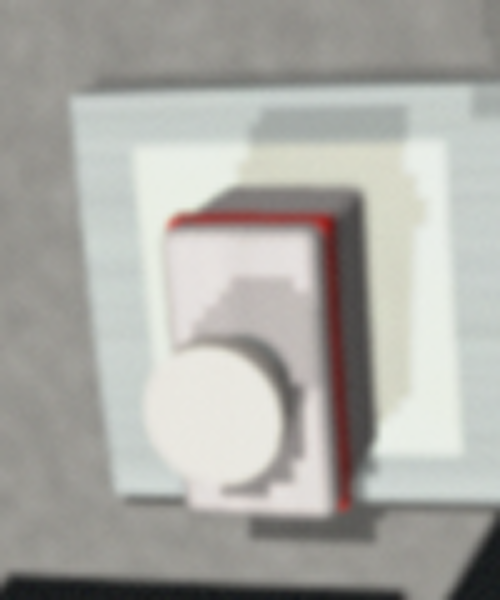

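View pics/top1.png

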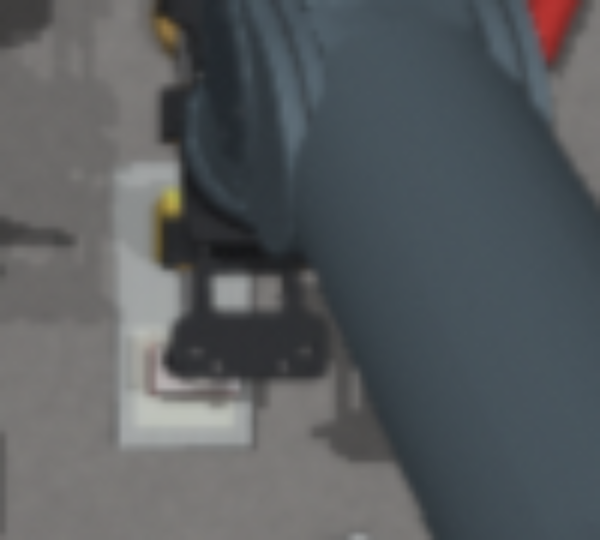

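>>> play_rows([
  [0,0,0,0,-0.012,0,0],
  [0,0,0,-0.01,-0.025,0,0],
  [0,0,0,-0.05,-0.025,0,0],
  [0,0,0,-0.0725,-0.025,0,0],
  [0,0,0,-0.0725,-0.025,0,0],
  [0,0,0,-0.0725,-0.015,0,0],
  [0,0,0,-0.0725,-0.007,0,0],
  [0,0,0,-0.0725,-0.004,0,0],
  [0,0,0,-0.0725,-0.003,0,0],
  [0,0,0,-0.0725,-0.002,0,0],
  [0,0,0,-0.0725,-0.002,0,0],
])

```text
t: 8.48
position: [0.4886, -0.0918, 0.0679]
tool_rot: [-1.571, 0.0, -0.0]
ft_force: [0.5, -0.3, -0.6]
finger_gap: 0.002
```

>>> play_rows([
  [0,0,0,0,0.0007,0,0],
  [0,0,0,0,0.0014,0,0],
  [0,0,0,0,0.002,0,0],
  [0,0,0,0,0.002,0,0],
])

```text
t: 8.82
position: [0.4883, -0.092, 0.0662]
tool_rot: [-1.571, 0.0, -0.0]
ft_force: [0.4, -0.2, -0.2]
finger_gap: 0.007
```

>>> play_rows([
  [0,0,0,0,0.0007,0,0],
  [0,0,0,0,0.0014,0,0],
  [0,0,0,0,0.0014,0,0],
])

```text
t: 9.07
position: [0.4882, -0.0919, 0.0647]
tool_rot: [-1.571, 0.0, -0.0]
ft_force: [-0.6, 0.8, -0.0]
finger_gap: 0.003
```

>>> play_rows([
  [0,0,0,0,0.0007,0,0],
  [0,0,0,0,0.0014,0,0],
  [0,0,0,0,0.002,0,0],
  [0,0,0,0,0.002,0,0],
])

```text
t: 9.4
position: [0.4885, -0.0919, 0.0636]
tool_rot: [-1.571, 0.0, -0.001]
ft_force: [-3.2, 0.1, 10.6]
finger_gap: 0.005
```

>>> play_rows([
  [0,0,0,0,0.0007,0,0],
  [0,0,0,0,0.001,0,0],
  [0,0,0,0,0.001,0,0],
])

```text
t: 9.65
position: [0.4888, -0.092, 0.0635]
tool_rot: [-1.572, -0.0, -0.001]
ft_force: [-6.1, 1.2, 23.3]
finger_gap: 0.005
```

>>> play_rows([
  [0,0,0,0,-0.02,0,0],
  [0,-7,0,0,-0.05,0,1],
  [0,-14,0,0,-0.05,0,1],
  [0,-21,0,0,-0.05,0,1],
  [0,-28,0,0,-0.05,0,1],
  [0,-35,0,0,-0.05,0,1],
  [0,-42,0,0,-0.05,0,1],
  [0,-49,0,0,-0.05,0,1],
  [0,-56,0,0,-0.05,0,1],
  [0,-63,0,0,-0.05,0,1],
  [0,-70,0,0,-0.05,0,1],
  [0,-77,0,0,-0.05,0,1],
])

```text
t: 10.65
position: [0.4882, -0.092, 0.1117]
tool_rot: [-1.306, -1.044, 1.045]
ft_force: [0.2, -0.3, 0.5]
finger_gap: 0.811
```

>>> play_rows([
  [0,-7,0,0,0,0,1],
  [0,-13,0,0,0,0,1],
  [0,-13,0,0,0,0,1],
  [0,-13,0,0,0,0,1],
])

```text
t: 10.98
position: [0.4882, -0.092, 0.1117]
tool_rot: [-1.211, -1.206, 1.206]
ft_force: [-0.3, 0.2, -0.1]
finger_gap: 0.998
```

```bash
python3 - <<'E'
from wm import *
st(); wgrab('w5'); go(.4884,-.092,.022,180)
z=wload('w5')
E
```

```text
t 10.98 p [ 0.4882 -0.092   0.1117] zyaw 179.77 ydir [-0.  0. -1.] gap 0.998 F [-0.29  0.16 -0.11] q [ 0.66  0.6  -0.72  2.    0.58  0.75  1.16]
turn [-0.01 -0.23  0.01] shift [-0.0001  0.0897 -0.0002] dist 0.09
```

View pics/w5.png

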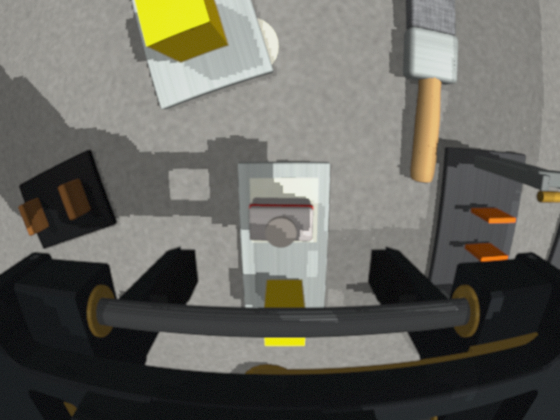

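>>> play_rows([
  [0,0,0,0,0.03,0,1],
  [0,0,0,0,0.06,0,1],
  [0,0,0,0,0.08,0,1],
  [0,0,0,0,0.0895,0,1],
  [0,0,0,0,0.0895,0,0],
  [0,0,0,0,0.0895,0,0],
  [0,0,0,0,0.0895,0,0],
  [0,0,0,0,0.0895,0,0],
  [0,0,0,0,0.0895,0,0],
  [0,0,0,0,0.0895,0,0],
  [0,0,0,0,0.0895,0,0],
  [0,0,0,0,0.0895,0,0],
], newtons=25)

```text
t: 12.03
position: [0.4886, -0.0923, 0.0228]
tool_rot: [-1.211, -1.209, 1.209]
ft_force: [-1.1, -1.5, 6.4]
finger_gap: 0.498
```

>>> play_rows([
  [0,0,0,0,0,0,0],
  [0,0,0,0,0,0,0],
  [0,0,0,0,0,0,0],
])

```text
t: 12.28
position: [0.4886, -0.0923, 0.0228]
tool_rot: [-1.211, -1.209, 1.209]
ft_force: [-0.5, -1.7, 6.0]
finger_gap: 0.495
```

>>> play_rows([
  [0,0,0,0,-0.01,0,0],
  [0,0,0,0,-0.04,0,0],
  [0,0,0,0,-0.08,0,0],
  [0,0,0,0,-0.12,0,0],
  [0,0,0,0,-0.155,0,0],
  [0,0,0,0.025,-0.178,0.005,0],
  [0,0,0,0.06,-0.178,0.01,0],
  [0,1,0,0.1,-0.178,0.018,0],
  [0,3,0,0.14,-0.178,0.018,0],
  [0,5,0,0.18,-0.178,0.018,0],
  [0,8,0,0.22,-0.178,0.018,0],
  [0,8,0,0.26,-0.178,0.018,0],
])

```text
t: 13.28
position: [0.4695, 0.1697, 0.2007]
tool_rot: [-1.274, -1.103, 1.104]
ft_force: [0.3, 0.1, -1.8]
finger_gap: 0.496
```

>>> play_rows([
  [0,0,0,0.04,0,0.006,0],
  [0,0,0,0.075,0,0.0115,0],
  [0,0,0,0.083,0,0.0115,0],
  [0,0,0,0.083,0,0.0115,0],
  [0,0,0,0.083,0,0.0115,0],
])

```text
t: 13.7
position: [0.4701, 0.2513, 0.2002]
tool_rot: [-1.272, -1.105, 1.107]
ft_force: [0.5, -0.8, -1.3]
finger_gap: 0.499
```

```bash
python3 wr.py w6
```

```text
t 13.7 p [0.4701 0.2513 0.2002] zyaw 172.03 ydir [-0.001 -0.001 -1.   ] gap 0.499 F [ 0.51 -0.8  -1.32] q [ 0.05  0.53 -0.82  1.85  0.47  0.96  0.45]
```

View pics/w6.png

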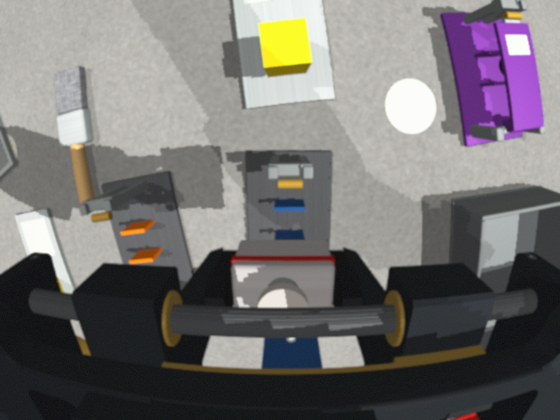

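```bash
python3 - <<'E'
from wm import *
z=wload('w6');p=z['p'];H,S,V=HSV(p)
blue=(H>100)&(H<125)&(S>90)
wrect(z,blue,(260,195,320,222),.038,'cheek-x')
wrect(z,blue,(260,224,320,245),.038,'cheek+x')
cv2.imwrite('pics/w6c.png',cv2.resize(p[145:260,235:345,::-1],None,fx=6,fy=5,interpolation=cv2.INTER_CUBIC))
for v in (158,170,190,205,220,232):
    row=V[v,225:350]; print(v,row[15:30],row[98:115])
E
```

```text
cheek-x n 346 c 480.9 255.1 size 29.8 11.8 ang 85.59
cheek+x n 242 c 510.2 251.0 size 27.7 8.4 ang 82.03
158 [92 93 94 93 85 70 57 57 59 56 56 57 57 58 57] [102 102 101 102 103 104 102 103 115 137 155 163 164 163 161 163 160]
170 [106 104  94  93  91  78  63  57  57  57  59  58  57  59  62] [ 99 103 103 102 101 103 105 104 113 132 152 158 162 163 162 161 162]
190 [188 178 150 112  89  86  81  89  96  99  99  96  98  99  99] [100 103 100 101 102 103 103 107 128 151 159 160 160 162 162 162 164]
205 [185 183 175 155 128 115 107 102 106 112 111 107 103 100  99] [100 100 100  99 101 100 102 112 139 160 163 162 161 163 162 162 163]
220 [190 190 186 171 144 127 117 105 103 108 112 111 110 111 112] [100  99 100 100 101 100 104 125 150 161 160 161 162 159 162 163 165]
232 [183 183 185 181 173 152 128 106 100 103 109 110 109 110 112] [ 98  97  97  99 100  98 112 140 159 166 166 164 162 160 161 158 160]
```

View pics/w6c.png

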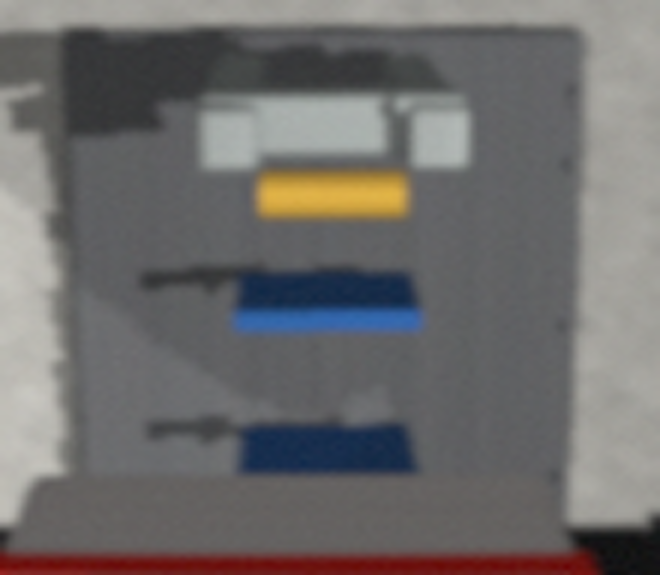

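```bash
python3 - <<'E'
from wm import *
z=wload('w6')
a=wplane(z,273.6,209,.038);b=wplane(z,305.3,208.8,.038);print('cheek-x ends',a.round(4),b.round(4),np.linalg.norm(a-b))
c=(a+b)/2; d=(a-b);print('angle',np.degrees(np.arctan2(d[1],d[0])))
print('edges',wplane(z,289.5,206.6,.038).round(4),wplane(z,289.5,211.4,.038).round(4))
for q in [(246,151),(331.5,151)]: print('corner',wplane(z,*q,.008).round(4))
e=[]
for v,ul,ur in [(158,244.7,332.8),(190,242.8,332.3),(220,244,331.8),(232,245.2,331)]:
    l=wplane(z,ul,v,.008);r=wplane(z,ur,v,.008);print(l[:2].round(4),r[:2].round(4),((l+r)/2)[:2].round(4),np.linalg.norm(l-r).round(4))
E
```

```text
cheek-x ends [0.4828 0.2397 0.038 ] [0.4868 0.2699 0.038 ] 0.03044493769302359
angle -97.53571850081285
edges [0.4825 0.2551 0.038 ] [0.4873 0.2545 0.038 ]
corner [0.4266 0.2186 0.008 ]
corner [0.4384 0.305  0.008 ]
[0.4335 0.2161] [0.4458 0.3055] [0.4396 0.2608] 0.0902
[0.4664 0.2087] [0.4792 0.3014] [0.4728 0.2551] 0.0936
[0.4991 0.2043] [0.5121 0.2977] [0.5056 0.251 ] 0.0942
[0.5127 0.2032] [0.5256 0.2955] [0.5192 0.2494] 0.0932
```

```bash
python3 - <<'E'
from wm import *
z=wload('w6');p=z['p']
T=np.array([.4701,.2513,0]);zz=tgt(172.03)[:,2];xx=tgt(172.03)[:,0]
for h in (.2174,.1854): 
  for o in (10,12,14): print(h,o,[np.round(wproj(z,T+[0,0,h]+zz*o/1e3+xx*k),1) for k in (-.022,.022)])
print(p[240:275:2,282])
go(.5013,.2524,.11,172.2)
E
```

```text
0.2174 10 [array([231.7, 273.3]), array([337. , 273.4])]
0.2174 12 [array([231.4, 269.1]), array([337.3, 269.1])]
0.2174 14 [array([231.1, 264.8]), array([337.6, 264.8])]
0.1854 10 [array([240.9, 244.3]), array([327.4, 244.4])]
0.1854 12 [array([240.7, 240.6]), array([327.6, 240.7])]
0.1854 14 [array([240.6, 237. ]), array([327.8, 237. ])]
[[ 90  89  94]
 [ 99  97  96]
 [102 100  97]
 [ 99  97  95]
 [101  97  96]
 [100  98  97]
 [102  99  98]
 [101  96  94]
 [106  51  48]
 [108  18  12]
 [109  55  54]
 [102  94  92]
 [102  98  98]
 [120 116 115]
 [129 126 123]
 [132 128 127]
 [134 130 129]
 [135 132 130]]
turn [-0.03 -0.28 -0.1 ] shift [ 0.0067  0.09   -0.0303] dist 0.095
```

```bash
python3 - <<'E'
from wm import *
st(); go(.5018,.2523,.075,172.2)
E
```

```text
t 13.75 p [0.4705 0.2502 0.2   ] zyaw 171.92 ydir [-0.001 -0.002 -1.   ] gap 0.498 F [ 0.53 -1.2  -1.09] q [ 0.05  0.53 -0.82  1.85  0.47  0.96  0.45]
turn [-0.03 -0.28 -0.1 ] shift [ 0.0068  0.125  -0.0308] dist 0.129
```

>>> play_rows([
  [0,-0.25,0,0.003,0.01,-0.015,0],
  [0,-0.25,0,0.0068,0.03,-0.0308,0],
  [0,-0.25,0,0.0068,0.06,-0.0308,0],
  [0,-0.25,0,0.0068,0.095,-0.0308,0],
  [0,-0.25,0,0.0068,0.12,-0.0308,0],
  [0,-0.25,0,0.0068,0.125,-0.0308,0],
  [0,-0.25,0,0.0068,0.125,-0.0308,0],
  [0,-0.25,0,0.0068,0.125,-0.0308,0],
])

```text
t: 14.42
position: [0.5028, 0.2536, 0.0764]
tool_rot: [-1.271, -1.108, 1.107]
ft_force: [1.4, 0.3, -1.7]
finger_gap: 0.499
```

```bash
python3 wr.py w7
```

```text
t 14.42 p [0.5028 0.2536 0.0764] zyaw 172.14 ydir [ 0.001  0.    -1.   ] gap 0.499 F [ 1.36  0.34 -1.7 ] q [-0.05  0.74 -0.68  1.85  0.65  0.79  0.36]
```

View pics/w7.png

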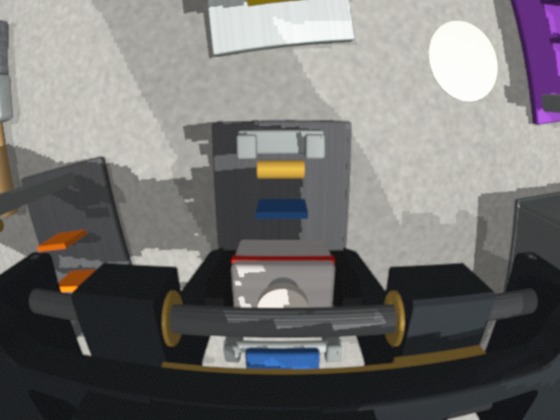

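```bash
python3 - <<'E'
from wm import *
st()
z=wload('w7');p=z['p']
print([np.round(wproj(z,[*q,.038]),1) for q in [(.4828,.255),(.4868,.2545)]],np.round(wproj(z,[.483,.255,.008]),1))
cv2.imwrite('pics/w7c.png',cv2.resize(p[120:270,205:360,::-1],None,fx=5,fy=4,interpolation=cv2.INTER_CUBIC))
E
```

```text
t 14.47 p [0.5032 0.2543 0.077 ] zyaw 172.17 ydir [ 0.002  0.001 -1.   ] gap 0.498 F [-0.46 -0.03 -0.75] q [-0.05  0.74 -0.68  1.85  0.65  0.79  0.36]
[array([281.6, 212.1]), array([281.7, 218.8])] [281.8 199. ]
```

View pics/w7c.png

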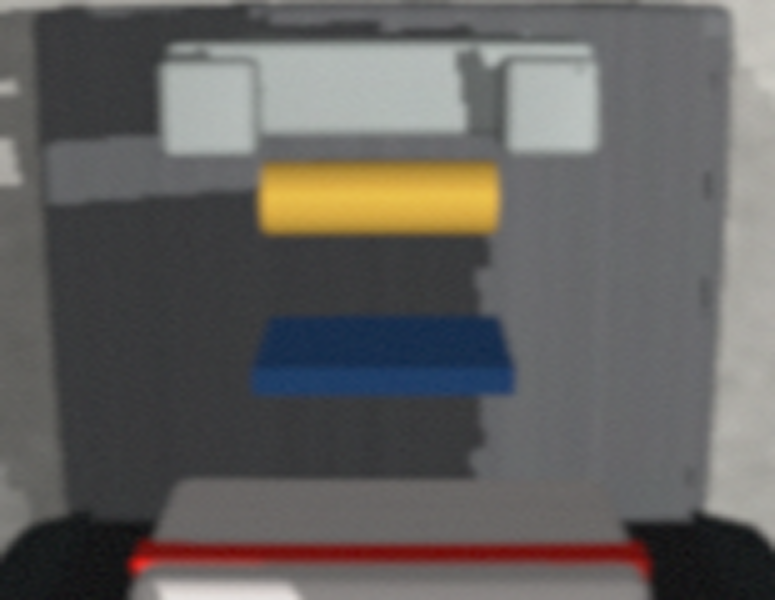

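```bash
python3 - <<'E'
from wm import *
z=wload('w7')
f=wplane(z,283,240,.0618); c=wplane(z,282,218.5,.038); zz=tgt(172.2)[:,2]
print(f.round(4),c.round(4),'gap along clamp x (want .003):',(c-f)@zz, 'tcp-face',(f-np.array([.5028,.2536,.0618]))@zz)
go(.5025,.253,.0225,172.2)
E
```

```text
[0.4903 0.2548 0.0618] [0.4866 0.2547 0.038 ] gap along clamp x (want .003): 0.003641379232075573 tcp-face 0.01253751452955225
turn [ 0.11 -0.03  0.07] shift [-0.0014  0.0545  0.0006] dist 0.055
```

>>> play_rows([
  [0,0,0,0,0.01,0,0],
  [0,0,0,0,0.02,0,0],
  [0,0,0,0,0.03,0,0],
  [0,0,0,0,0.04,0,0],
  [0,0,0,0,0.047,0,0],
  [0,0,0,0,0.05,0,0],
  [0,0,0,0,0.051,0,0],
  [0,0,0,0,0.051,0,0],
])

```text
t: 15.13
position: [0.5019, 0.2544, 0.024]
tool_rot: [-1.27, -1.109, 1.109]
ft_force: [0.5, 0.1, -1.5]
finger_gap: 0.499
```

>>> play_rows([
  [0,0,0,0,0.0005,0,0],
  [0,0,0,0,0.001,0,0],
  [0,0,0,0,0.0015,0,0],
  [0,0,0,0,0.0015,0,0],
])

```text
t: 15.47
position: [0.5022, 0.2543, 0.023]
tool_rot: [-1.27, -1.109, 1.108]
ft_force: [-0.5, 0.3, -2.2]
finger_gap: 0.496
```

>>> play_rows([
  [0,0,0,0,0.0005,0,0],
  [0,0,0,0,0.001,0,0],
  [0,0,0,0,0.001,0,0],
])

```text
t: 15.72
position: [0.5022, 0.2544, 0.0228]
tool_rot: [-1.271, -1.109, 1.109]
ft_force: [-1.8, -1.7, 9.9]
finger_gap: 0.496
```

>>> play_rows([
  [0,0,0,0,-0.001,0,0.9],
  [0,0,0,0,-0.001,0,0.9],
  [0,0,0,0,-0.001,0,0.9],
  [0,0,0,0,-0.001,0,0.9],
  [0,0,0,0,-0.001,0,0.9],
  [0,0,0,0,-0.001,0,0.9],
  [0,0,0,0,-0.03,0,0.9],
  [0,0,0,0,-0.07,0,0.9],
  [0,0,0,0,-0.11,0,0.9],
  [0,0,0,0,-0.15,0,0.9],
  [0,0,0,0,-0.18,0,0],
  [0,0,0,0,-0.2,0,0],
])

```text
t: 16.72
position: [0.5028, 0.2552, 0.2253]
tool_rot: [-1.271, -1.112, 1.106]
ft_force: [0.5, 0.8, 0.0]
finger_gap: 0.776
```

```bash
python3 wr.py w8
```

```text
t 16.72 p [0.5028 0.2552 0.2253] zyaw 172.24 ydir [ 0.003  0.002 -1.   ] gap 0.776 F [0.53 0.82 0.01] q [ 0.06  0.55 -0.82  1.76  0.46  1.04  0.5 ]
```

View pics/w8.png

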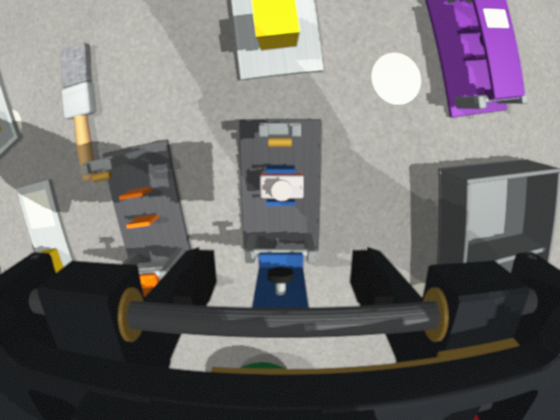

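>>> play_rows([
  [0,0,0,-0.001,0,-0.03,0],
  [0,0,0,-0.002,0,-0.06,0],
  [0,0,0,-0.002,0,-0.09,0],
  [0,0,0,-0.002,0,-0.12,0],
  [0,0,0,-0.002,0,-0.126,0],
  [0,0,0,-0.002,0,-0.126,0],
  [0,0,0,-0.002,0,-0.126,0],
  [0,0,0,-0.002,0,-0.126,0],
])

```text
t: 17.43
position: [0.6249, 0.2362, 0.2217]
tool_rot: [-1.269, -1.109, 1.111]
ft_force: [0.0, 0.2, -0.7]
finger_gap: 0.124
```

```bash
cat >> g.py <<'E'
B=np.array([.5013,.2524]);E=np.array([np.cos(np.radians(-7.8)),np.sin(np.radians(-7.8))])
def loc(s=None):
    s=s or state(); d=s['position'][:2]-B
    print('local x,y mm',(d@E*1e3).round(1),((d@np.array([-E[1],E[0]]))*1e3).round(1),'tip z',((s['position'][2]-.008)*1e3).round(1))
E
python3 - <<'E'
from wm import *
s=st(); loc(s); wgrab('w9')
p,d=get_image('scene'); np.savez('pics/scene1.npz',p=p,d=d); cv2.imwrite('pics/scene1.png',cv2.resize(p[90:290,190:420,::-1],None,fx=3.4,fy=3,interpolation=cv2.INTER_CUBIC))
E
```

```text
t 17.43 p [0.6249 0.2362 0.2217] zyaw 172.34 ydir [-0.001  0.    -1.   ] gap 0.124 F [ 0.    0.15 -0.71] q [ 0.05  0.72 -0.76  1.47  0.51  1.16  0.64]
local x,y mm 124.7 0.8 tip z 213.7
```

View pics/w9.png

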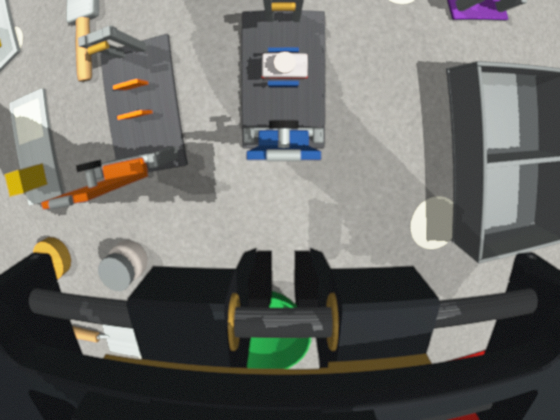

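View pics/scene1.png

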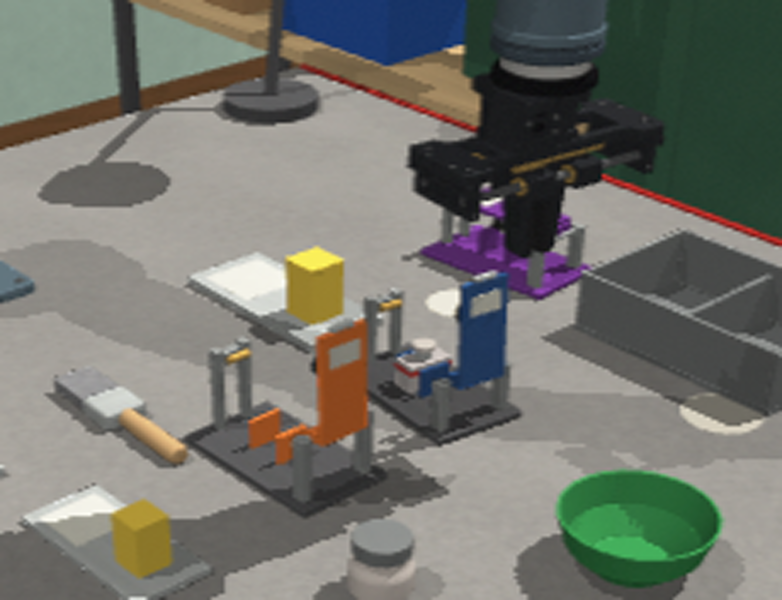

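>>> play_rows([
  [0,0,0,-0.001,0.03,0,0],
  [0,0,0,-0.001,0.06,0,0],
  [0,0,0,-0.001,0.0725,0,0],
  [0,0,0,-0.001,0.0725,0.01,0],
  [0,0,0,-0.001,0.0725,0.02,0],
  [0,0,0,-0.001,0.0725,0.027,0],
  [0,0,0,-0.001,0.0725,0.027,0],
])

```text
t: 18.12
position: [0.5981, 0.2389, 0.15]
tool_rot: [-1.269, -1.11, 1.11]
ft_force: [0.3, 0.5, -1.2]
finger_gap: 0.009
```

```bash
python3 - <<'E'
from wm import *
s=st(); loc(s); wgrab('w10')
E
```

```text
t 18.12 p [0.5981 0.2389 0.15  ] zyaw 172.36 ydir [-0.  0. -1.] gap 0.009 F [ 0.32  0.48 -1.2 ] q [ 0.03  0.76 -0.73  1.6   0.57  1.01  0.57]
local x,y mm 97.8 -0.2 tip z 142.0
```

View pics/w10.png

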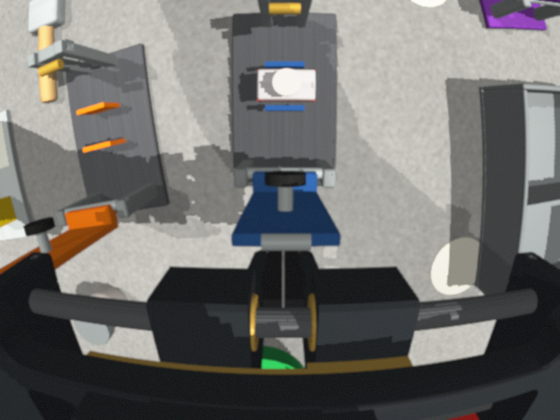

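>>> play_rows([
  [0,0,0,0,-0.001,0.006,0],
  [0,0,0,0,-0.003,0.018,0],
  [0,0,0,0,-0.0035,0.03,0],
  [0,0,0,0,-0.0015,0.042,0],
  [0,0,0,0,0.001,0.053,0],
  [0,0,0,0,0.006,0.064,0],
  [0,0,0,0,0.0117,0.0746,0],
  [0,0,0,0,0.019,0.084,0],
  [0,0,0,0,0.0274,0.0926,0],
  [0,0,0,0,0.0274,0.0926,0],
])

```text
t: 19.0
position: [0.5055, 0.2503, 0.1204]
tool_rot: [-1.269, -1.107, 1.112]
ft_force: [-0.8, 0.2, -0.4]
finger_gap: 0.004
```

```bash
python3 - <<'E'
from wm import *
s=st(); loc(s); wgrab('w11')
E
```

```text
t 19.0 p [0.5055 0.2503 0.1204] zyaw 172.32 ydir [-0.003 -0.001 -1.   ] gap 0.004 F [-0.76  0.22 -0.36] q [-0.    0.68 -0.73  1.83  0.59  0.87  0.42]
local x,y mm 4.5 -1.5 tip z 112.4
```

View pics/w11.png

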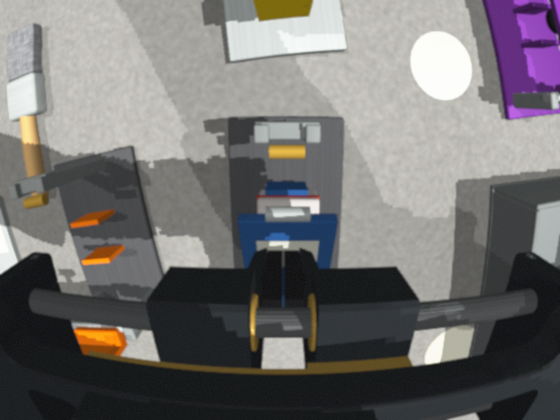

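>>> play_rows([
  [0,0,0,0.001,0.0065,0.005,0],
  [0,0,0,0.001,0.013,0.0095,0],
  [0,0,0,0.001,0.02,0.0135,0],
  [0,0,0,0.001,0.027,0.0165,0],
  [0,0,0,0.001,0.027,0.0165,0],
])

```text
t: 19.47
position: [0.4904, 0.2535, 0.0934]
tool_rot: [-1.269, -1.107, 1.111]
ft_force: [0.5, 0.5, 0.4]
finger_gap: 0.008
```

>>> play_rows([
  [0,0,0,0,0.003,0.001,0],
  [0,0,0,0,0.006,0.002,0],
  [0,0,0,0,0.008,0.0026,0],
  [0,0,0,0,0.008,0.0026,0],
])

```text
t: 19.8
position: [0.4892, 0.2541, 0.0871]
tool_rot: [-1.271, -1.109, 1.109]
ft_force: [-0.8, 0.3, 2.9]
finger_gap: 0.002
```

```bash
python3 - <<'E'
from wm import *
s=st(); loc(s)
E
```

```text
t 19.8 p [0.4892 0.2541 0.0871] zyaw 172.22 ydir [ 0. -0. -1.] gap 0.002 F [-0.78  0.32  2.88] q [-0.04  0.71 -0.7   1.87  0.64  0.79  0.35]
local x,y mm -12.2 0.0 tip z 79.1
```

>>> play_rows([
  [0,0,0,0,0.001,0.0003,0],
  [0,0,0,0,0.002,0.0006,0],
  [0,0,0,0,0.003,0.001,0],
  [0,0,0,0,0.004,0.001,0],
  [0,0,0,0,0.004,0.001,0],
])

```text
t: 20.22
position: [0.4882, 0.2542, 0.0832]
tool_rot: [-1.271, -1.109, 1.109]
ft_force: [-0.6, -1.0, 4.7]
finger_gap: 0.003
```

>>> play_rows([
  [0,0,0,0,0.001,0,0],
  [0,0,0,0,0.002,0,0],
  [0,0,0,0,0.0025,0,0],
  [0,0,0,0,0.0025,0,0],
])

```text
t: 20.55
position: [0.4878, 0.2543, 0.0804]
tool_rot: [-1.27, -1.108, 1.109]
ft_force: [-2.1, -1.2, 4.4]
finger_gap: 0.004
```

>>> play_rows([
  [0,0,0,0,0.0005,0,0],
  [0,0,0,0,0.001,0,0],
  [0,0,0,0,0.0015,0,0],
  [0,0,0,0,0.0015,0,0],
])

```text
t: 20.88
position: [0.4878, 0.2544, 0.0801]
tool_rot: [-1.271, -1.108, 1.11]
ft_force: [-6.1, -3.5, 17.4]
finger_gap: 0.001
```

>>> play_rows([
  [0,0,0,0,0.0005,0,0],
  [0,0,0,0,0.001,0,0],
  [0,0,0,0,0.001,0,0],
])

```text
t: 21.13
position: [0.4878, 0.2544, 0.0798]
tool_rot: [-1.271, -1.108, 1.11]
ft_force: [-8.5, -4.9, 25.8]
finger_gap: 0.005
```

>>> play_rows([
  [0,0,0,0,-0.003,0,0],
  [0,0,0,0,-0.02,0,0],
  [0,0,0,0,-0.06,0,0],
  [0,0,0,0,-0.1,0.02,0],
  [0,0,0,0,-0.14,0.05,0],
  [0,0,0,0,-0.15,0.06,0],
  [0,0,0,0,-0.15,0.06,0],
  [0,0,0,0,-0.15,0.06,0],
])

```text
t: 21.8
position: [0.4294, 0.2624, 0.2286]
tool_rot: [-1.272, -1.111, 1.107]
ft_force: [1.4, 0.0, -0.8]
finger_gap: 0.006
```

```bash
python3 - <<'E'
from wm import *
s=st(); loc(s); wgrab('w12')
p,d=get_image('scene'); np.savez('pics/scene2.npz',p=p,d=d); cv2.imwrite('pics/scene2.png',cv2.resize(p[140:290,230:400,::-1],None,fx=4.5,fy=4,interpolation=cv2.INTER_CUBIC))
E
```

```text
t 21.8 p [0.4294 0.2624 0.2286] zyaw 172.25 ydir [ 0.003  0.    -1.   ] gap 0.006 F [ 1.4   0.02 -0.77] q [ 0.06  0.45 -0.88  1.9   0.42  0.98  0.43]
local x,y mm -72.6 0.1 tip z 220.6
```

View pics/w12.png

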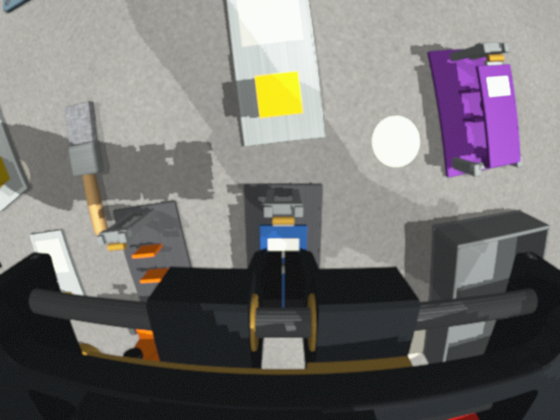

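View pics/scene2.png

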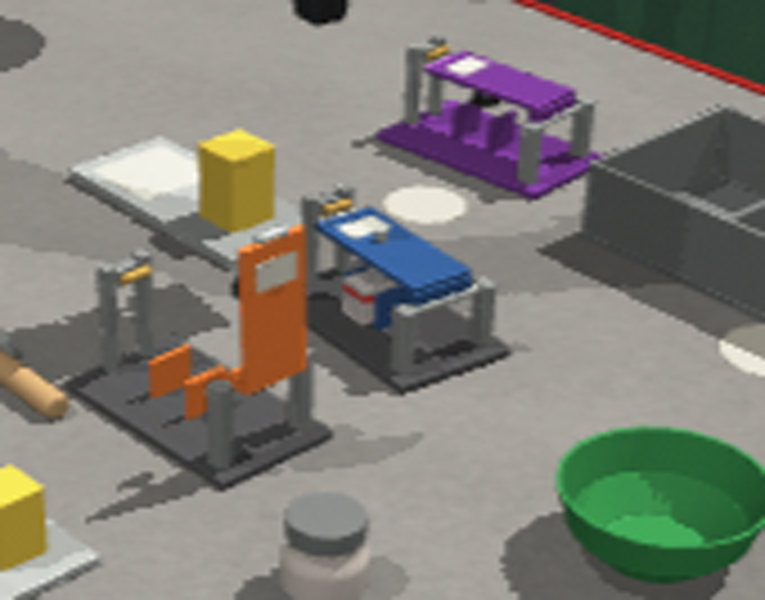

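```bash
python3 - <<'E'
from wm import *
p,d=load('scene2'); P=cloud(SC,d); H,S,V=HSV(p)
m=(H>100)&(H<120)&(S>120); m[:180]=0;m[230:]=0;m[:,:295]=0;m[:,345:]=0
X=P[m]; X=X[(X[:,2]>.055)&(X[:,2]<.1)]
l=(X[:,:2]-B)@E
A=np.c_[l,np.ones(len(l))];print(len(l),l.min(),l.max(),np.linalg.lstsq(A,X[:,2],rcond=None)[0])
for a in (-.035,-.015,.005,.025,.045): 
    k=abs(l-a)<.01; print(a,k.sum(),np.median(X[k,2]) if k.any() else None)
st()
E
```

```text
318 -0.04176252573091781 0.06906100489824368 [-0.04191229  0.07059774]
-0.035 28 0.07089304335180463
-0.015 18 0.06951937541600889
0.005 54 0.07018475435060628
0.025 60 0.07049717550997403
0.045 65 0.07090037931541782
t 21.9 p [0.4295 0.2613 0.2268] zyaw 172.15 ydir [-0.001 -0.001 -1.   ] gap 0.003 F [ 0.11  0.09 -0.43] q [ 0.06  0.45 -0.88  1.9   0.42  0.98  0.43]
```

```bash
python3 -c "
from bench import *
print(finish_job())"
```

```text
the job is handed in; nothing more can be done
None
```

The spacer is in the low clamp with the blue cover shut and held by its catch, and the job is handed in at about 22 s of the 72 s allowed.

- **Measuring:** I stood the spacer on the smallest gauge's white pad and let go. With the closed fingertips I felt the yellow step first (TCP height 67.5 mm at contact), then the button (63.5 mm). The button is about 4 mm lower, so the spacer belongs in the low clamp.
- **Placing:** I took it again by its two ends and set it between the blue cheeks. Before the final lowering the gap to the near cheek measured 3.6 mm against an ideal 3 mm. The wrist picture after release showed it standing centred.
- **Closing:** I pushed the cover down from behind with the fingertips. It reached shut at its expected height, and the press ended at about 26 N.
- **Last checks:** After backing off, the camera showed the roller over the cover's free end. The cover was level along its length at 69.5–71 mm, against 72 mm nominal; the depth readings run about 1.5 mm low throughout.
- **Not confirmed:** I did not measure separately whether the sprung pad bears on the button. The button height of about 47 mm is well inside that clamp's 38–52 mm range.

The loose tools, tin and jar were never touched.

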